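Tell the watered pot from the dry one on the balance

TASK

One of the two small terracotta pots has been watered and is heavier, but you cannot see which. Set one on each pan of the balance, let go and let it settle to see which side sinks; then stand the heavier pot in the round saucer and the lighter one in the square tray, both upright and flat on the floor of their dish. Do not tip the pots over and leave the tape roll and the brush where they are.

Things in the scene. Friction and masses are not known exactly. Their poses are not given: they have to be found in the camera images.
- pot_u: one of two look-alike terracotta flower pots filled alike, 60 mm across the rim, 54 mm tall, about 43 mm across the foot, tapering; origin at the centre of its underside, z up. One of the pots has been watered and weighs 0.30 to 0.39 kg, the other is dry and weighs 0.16 to 0.21 kg; they look the same and either may be the heavy one
- pot_v: one of two look-alike terracotta flower pots filled alike, 60 mm across the rim, 54 mm tall, about 43 mm across the foot, tapering; origin at the centre of its underside, z up. One of the pots has been watered and weighs 0.30 to 0.39 kg, the other is dry and weighs 0.16 to 0.21 kg; they look the same and either may be the heavy one
- balance: two-pan balance standing fixed on the bench: grey base plate 100 x 200 mm, 19 mm high, with a pillar in the middle up to 76 mm and a beam across it, 276 mm long; the pointer in the middle of the beam reaches 97 mm. Origin at the centre of its underside; the beam runs along its y axis, with the left pan at +y and the right pan at -y, each 130 mm from the middle. A parallel linkage keeps the pans level, so where on a pan a pot stands does not matter
- beam (a joint): tilt of the balance beam, rad: 0 level (as when empty), positive when the left pan is down, negative when the right pan is down, stops at +0.16 and -0.16. It swings freely, lightly damped, and settles within 1.5 s; the pan under the heavier load goes right down to the stop, about 21 mm below its level height
- left_pan (a point): centre of the floor of the left pan, a round steel dish 100 mm across (floor 86 mm, lip 4 mm above the floor); its height is 79 mm when level and goes from 58 to 100 mm as the beam swings
- right_pan (a point): centre of the floor of the right pan, same dish and heights as the left pan
- saucer: round terracotta saucer; origin at the centre of its underside
- tray: square black tray; origin at the centre of its underside, sides along its x and y axes
- saucer_floor (a point): centre of the inner floor of the round terracotta saucer, 128 mm across the rim, 14 mm high, floor 5 mm above the bench and 104 mm across; fixed on the bench
- tray_floor (a point): centre of the inner floor of the square black tray, 125 x 125 mm, 14 mm high, walls 4 mm, floor 4 mm above the bench; fixed on the bench
- left_carrier: the moving part of the balance that carries the left pan (its origin is the link's pivot on the beam, 24 mm below the pan floor)
- right_carrier: the moving part of the balance that carries the right pan (its origin is the link's pivot on the beam, 24 mm below the pan floor)
- tape_roll: bystander: roll of grey tape lying flat, 100 mm across, 48 mm high; origin at the centre of its underside
- scrub_brush: bystander: wooden scrubbing brush, 62 x 152 x 46 mm; origin at the centre of its underside

How it is judged:
On the way:
1. one pot stands upright on each pan, let go, and the beam has settled with the heavier side down (((horizontal distance between pot_u and left_pan below 0.035 m and contact force between pot_u and left_carrier above 0.4 N and angle between each of pot_u, pot_v's own z axis and vertical below 0.2 rad and horizontal distance between pot_v and right_pan below 0.035 m and contact force between pot_v and right_carrier above 0.4 N) or (horizontal distance between pot_u and right_pan below 0.035 m and contact force between pot_u and right_carrier above 0.4 N and angle between each of pot_u, pot_v's own z axis and vertical below 0.2 rad and horizontal distance between pot_v and left_pan below 0.035 m and contact force between pot_v and left_carrier above 0.4 N)) and (value of joint beam above 0.13 rad or value of joint beam below -0.13 rad) and velocity of joint beam between -0.05 and 0.05 rad/s and contact force between the fingers and pot_u below 0.05 N and contact force between the fingers and pot_v below 0.05 N), for 0.3 s.
At the end, for the whole second after the job is handed in: the heavier pot (over 2.5 N) stands in the saucer, the lighter (under 2.5 N) in the tray, each upright within 0.12 rad, its underside within 5 mm of the dish's floor, its centre within 32 mm of the saucer's centre or 55 mm of the tray's, both let go and at rest (((horizontal distance between pot_u and saucer_floor below 0.032 m and z of pot_u in the frame of saucer_floor between -0.005 and 0.005 m and angle between each of pot_u, pot_v's own z axis and vertical below 0.12 rad and horizontal distance between pot_v and tray_floor below 0.055 m and z of pot_v in the frame of tray_floor between -0.005 and 0.005 m and contact force between pot_u and saucer above 2.5 N and contact force between pot_v and tray below 2.5 N) or (horizontal distance between pot_v and saucer_floor below 0.032 m and z of pot_v in the frame of saucer_floor between -0.005 and 0.005 m and angle between each of pot_v, pot_u's own z axis and vertical below 0.12 rad and horizontal distance between pot_u and tray_floor below 0.055 m and z of pot_u in the frame of tray_floor between -0.005 and 0.005 m and contact force between pot_v and saucer above 2.5 N and contact force between pot_u and tray below 2.5 N)) and contact force between the fingers and pot_u below 0.05 N and contact force between the fingers and pot_v below 0.05 N and linear speed of each of pot_u, pot_v below 0.02 m/s); the robot touches nothing.
It fails at once if a pot is tipped over (leans more than 0.7 rad) (angle between any of pot_u, pot_v's own z axis and vertical above 0.7 rad).
It fails at once if the tape roll or the brush is moved by more than 30 mm (distance of any of tape_roll, scrub_brush from where it was at the start of the episode above 0.03 m).
It also fails if it takes over 72 s, if anything falls off the work surface, if the arm or the gripper's body presses on something with over 40 N, if the wrist force passes 120 N, or if a joint passes its speed limit or range.

ROBOT

A 6-joint arm with a two-finger parallel gripper is mounted at the origin on a cart in front of the work surface, level with it; the furniture and walls round the work are solid. World frame = base frame: x ahead of the robot, y to its left, z up, the work surface at z = 0. Lengths are in m, angles in rad, forces in N, time in s.
With the tool pointing down it reaches from about 0.375 to 0.925 m from the base axis. Payload 5.7 kg.
Tool frame: the origin (TCP) lies on the centre line of the jaws, within the pads' length; the fingertips stand 14 mm ahead of it and the grasp point (between the pads) lies 5 mm behind it; z points along the fingers, y is the direction in which the jaws open and shut (so a half turn about z gives the same grasp; the last joint's range is limited). The gripper opens to 85 mm and grips with 20 to 120 N. Pads are 22 mm wide; open, the fingers measure 114 mm over their backs; the gripper's body (76 mm by 85 mm) begins 54 mm behind the grasp point. The pads swing forward as they close: fully open they stand 13 mm farther back than shut.
Start: joints at [1.005, 0.359, 1.51, -0, 1.272, -0.115], TCP at [0.261, 0.54, 0.245] pointing down, gripper open.
Joint ranges: [-2.97, 2.97], [-1.01, 2.36], [0.21, 2.38], [-0.96, 4.11], [0.2, 2.71], [-2.98, 2.98]. Speed limits (rad/s): [2.39, 2.39, 3.14, 3.14, 3.14, 3.14].

INTERFACE

Orientations are given as a unit quaternion [w, x, y, z].
In Python, from rig import manip, vision gives the robot as it stands.
- The arm moves only by the tool apply_moves, never from a script. Its argument "series" is a list of rows, each a list of 3 entries, a list of its own where there are three numbers: the finger opening in mm, from 0 to 85.4, then the shift along the tool's x, y, z in mm, then the turn about the tool's z in rad. In form: [[fingers, [x, y, z], yaw], ...]. A call has 1 to 12 rows; each row is the pose to reach, as a shift and turn from the pose commanded when the call began, along the tool's axes at that moment; what a row does not reach only later rows make up. A row lasts 1/10 s, in which the tool goes at most 50 mm and 8.59 degrees, less where a joint would pass 70% of its speed; a pose out of reach is approached as far as the arm can. A call with a gripper value outside its range is refused whole. The fingers move at their own pace and stop on an object; "squeeze" is the grip in N (left out, the last holds). Time passes only in rows, so rows that repeat a pose let the fingers close. It gives the time, the measured TCP pose, the force and the opening at its end, in the units of the state.
- manip.read_state(): the state, without advancing time (a new reading comes with each control period).
- vision.read_camera(name): name is "scene" or "top" or "wrist"; returns a dict with "image" (384x512x3 uint8, blue, green, red), "K" (3x3 intrinsics, pixels), "world_from_camera" (4x4, takes a point from camera to world coordinates). Camera axes: x right, y down, z forward; pixel columns grow to the right and rows downward; lengths in m; the calibration is good to about 2 mm. A picture is of the moment at which its call begins. There is no depth.
- manip.finish_job(): hands the job in, once; it reports no verdict.
The state is a dict: "t": time; "q": joint angles; "qd": joint speeds; "joint_efforts": joint torques, N m; "tcp_pos": TCP position; "eef_rot": TCP orientation; "ft_force": force on the tool from outside, world axes, zero at the start; "wrist_torque": the same for the moment, N m; "opening": opening from 0.0 (shut) to 1.0 (fully open).
Only numpy, scipy, OpenCV 4.12 (cv2) and the standard library are available. Lean on these libraries where they do the work, as an engineer would, in place of code of your own. Each camera call takes 0.05 s, during which the arm holds its last target.

## Working session

There is one attempt and no reset: what is moved stays moved. The work goes in short steps, Python scripts to look and compute and a tool call to move; the robot and the scene stay as the last step left them, time stands still between calls to the robot, and variables do not carry over. Pictures are saved under pics/ and viewed, and the job is handed in when it is done.

Besides the shell and the picture viewer there is one more tool, called as a command line: name --argument value ..., lists and objects as JSON in quotes. apply_moves: Moves the arm, as the interface text tells. Its arguments: {"type":"object","properties":{"series":{"type":"array","items":{"type":"array"}},"squeeze":{"type":"number"}},"required":["series"]}

```bash
mkdir -p pics; python3 - <<'E'
from rig import manip, vision
import cv2,numpy as np
np.set_printoptions(precision=4,suppress=True)
for n in("top","scene"):
    r=vision.read_camera(n);cv2.imwrite(f"pics/{n}0.png",cv2.resize(r["image"],(800,600)))
    cv2.imwrite(f"pics/{n}0raw.png",r["image"])
    print(n,r["K"],r["world_from_camera"])
s=manip.read_state();print(s)
E
```

```text
top [[450.3231   0.     254.3591]
 [  0.     450.3231 187.1856]
 [  0.       0.       1.    ]] [[-0.0053 -0.9979  0.0639  0.4932]
 [-0.9999  0.0062  0.0146  0.0007]
 [-0.0149 -0.0638 -0.9979  1.3269]
 [ 0.      0.      0.      1.    ]]
scene [[494.3801   0.     256.3369]
 [  0.     494.3801 191.4667]
 [  0.       0.       1.    ]] [[ 0.5671 -0.4429  0.6944 -0.395 ]
 [-0.8234 -0.2857  0.4902 -0.6855]
 [-0.0187 -0.8498 -0.5268  0.8213]
 [ 0.      0.      0.      1.    ]]
{'t': 0.1, 'q': array([ 1.0049,  0.3594,  1.5113, -0.    ,  1.2725, -0.1151]), 'qd': array([-0.0005, -0.0032, -0.0037,  0.0003,  0.0001, -0.0004]), 'joint_efforts': array([  0.0004, -52.8659, -27.9346,  -0.0003,   0.0051,  -0.    ]), 'tcp_pos': array([0.2611, 0.5396, 0.2445]), 'eef_rot': array([-0.0003,  0.2235,  0.9747, -0.0008]), 'ft_force': array([-0.6343,  1.3397, -0.626 ]), 'wrist_torque': array([0.0285, 0.0491, 0.0336]), 'opening': 1.0052709692847406}
```

View pics/top0.png

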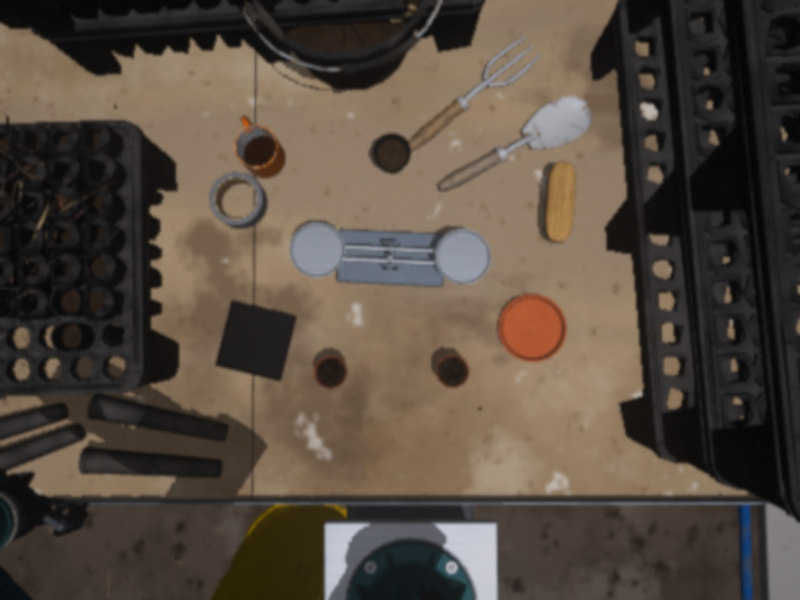

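View pics/scene0.png

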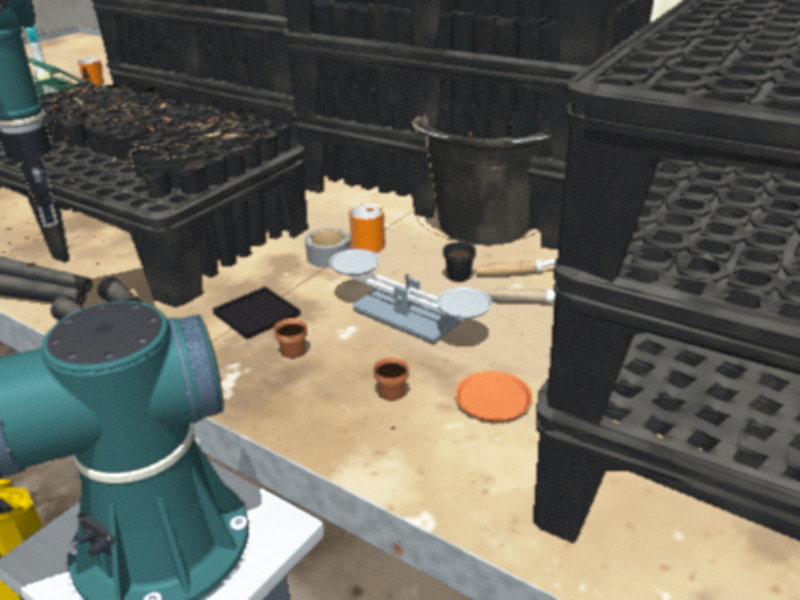

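```bash
cat > h.py <<'E'
from rig import manip, vision
import cv2,numpy as np
np.set_printoptions(precision=4,suppress=True)
from scipy.spatial.transform import Rotation as R
def at(r,u,v,z):
    W=r["world_from_camera"];d=W[:3,:3]@np.linalg.inv(r["K"])@[u,v,1];o=W[:3,3]
    return o+d*(z-o[2])/d[2]
def px(r,p):
    W=r["world_from_camera"];c=W[:3,:3].T@(np.array(p)-W[:3,3]);k=r["K"]@c;return k[:2]/k[2]
def ring(r,c,rad,n=48):
    return np.array([px(r,[c[0]+rad*np.cos(a),c[1]+rad*np.sin(a),c[2]]) for a in np.linspace(0,2*np.pi,n)])
def crop(r,x0,y0,x1,y1,s,name,rings=()):
    im=cv2.resize(r["image"][y0:y1,x0:x1],None,fx=s,fy=s,interpolation=cv2.INTER_CUBIC)
    for q in rings:
        cv2.polylines(im,[np.int32(np.round((q-[x0,y0]+.5)*s))],False,(0,255,0),1)
    cv2.imwrite(f"pics/{name}.png",im)
def tool(dw):
    """world displacement (m) -> tool mm"""
    s=manip.read_state();q=s["eef_rot"];return R.from_quat([q[1],q[2],q[3],q[0]]).inv().apply(dw)*1000
E
python3 - <<'E'
from h import *
r=vision.read_camera("top")
def g(u,v,z):return at(r,u/1.5625,v/1.5625,z)
P={}
rings=[]
for n,u,v,z,rad in [("u",331,370,.054,.03),("v",452,370,.054,.03),("L",317,249,.083,.05),("R",462,255,.083,.05),("sau",532,326,.014,.064)]:
    c=g(u,v,z);print(n,c);rings.append(ring(r,c,rad))
for c in[(233,301),(296,317),(280,380),(217,364)]:print(g(*c,.014))
crop(r,130,120,380,260,3.2,"c1",rings)
E
```

```text
u [0.4354 0.1398 0.054 ]
v [ 0.4344 -0.0781  0.054 ]
L [0.6513 0.1618 0.083 ]
R [ 0.6388 -0.0961  0.083 ]
sau [ 0.5132 -0.23    0.014 ]
[0.5631 0.3283 0.014 ]
[0.5325 0.2098 0.014 ]
[0.4155 0.2391 0.014 ]
[0.4457 0.3571 0.014 ]
```

View pics/c1.png

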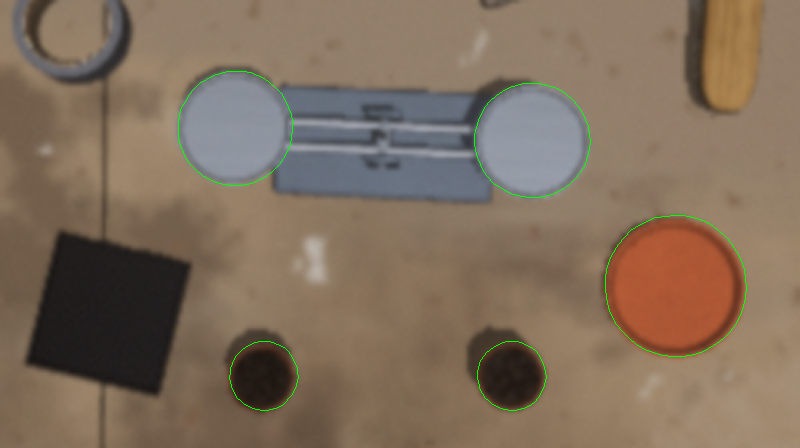

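apply_moves --series '[[85,[-331,-284,60],-0.451],[85,[-331,-284,60],-0.451],[85,[-331,-284,60],-0.451],[85,[-331,-284,60],-0.451],[85,[-331,-284,60],-0.451],[85,[-331,-284,90],-0.451],[85,[-331,-284,90],-0.451],[85,[-331,-284,90],-0.451],[85,[-331,-284,90],-0.451],[85,[-331,-284,90],-0.451],[85,[-331,-284,90],-0.451],[85,[-331,-284,90],-0.451]]' --squeeze 25

```text
t: 1.35
tcp_pos: [0.4352, 0.1408, 0.1554]
eef_rot: [-0.0, -0.0, 1.0, 0.0]
ft_force: [-0.1, 0.1, 0.2]
opening: 0.998
```

```bash
python3 - <<'E'
from h import *
s=manip.read_state();print(s["tcp_pos"],s["eef_rot"],s["ft_force"],s["q"])
r=vision.read_camera("wrist");cv2.imwrite("pics/w1.png",r["image"])
print(px(r,[.4354,.1398,.054]))
r=vision.read_camera("scene");crop(r,160,180,300,270,5,"s1")
E
```

```text
[0.4352 0.1408 0.1554] [-0.0002 -0.0001  1.      0.0002] [-0.1235  0.1484  0.1713] [ 0.1615  0.2692  1.9154  0.0005  0.9573 -1.4097]
[257.4066 201.7226]
```

View pics/w1.png

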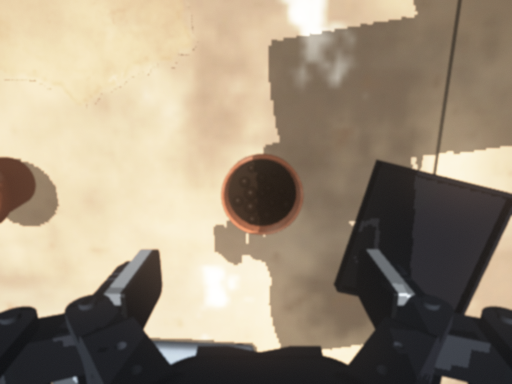

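View pics/s1.png

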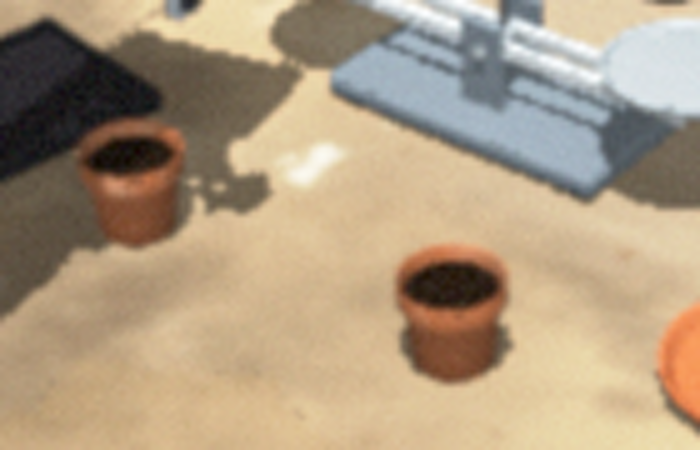

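```bash
python3 - <<'E'
from h import *
s=manip.read_state();print(s["tcp_pos"])
r=vision.read_camera("wrist");print(r["world_from_camera"])
print(at(r,262,193,.054))
crop(r,200,130,320,260,4,"w2",[ring(r,[.4354,.1398,.054],.03),ring(r,[.4354,.1398,0],.0215)])
r=vision.read_camera("scene");
crop(r,160,180,300,270,5,"s2",[ring(r,[.4354,.1398,.054],.03),ring(r,[.4354,.1398,0],.0215),ring(r,[.4344,-.0781,.054],.03)])
E
```

```text
[0.4352 0.1415 0.1556]
[[-0.0025  0.9625  0.2712  0.3674]
 [ 1.      0.0024  0.0005  0.1413]
 [-0.0002  0.2712 -0.9625  0.2832]
 [ 0.      0.      0.      1.    ]]
[0.429  0.1437 0.054 ]
```

View pics/w2.png

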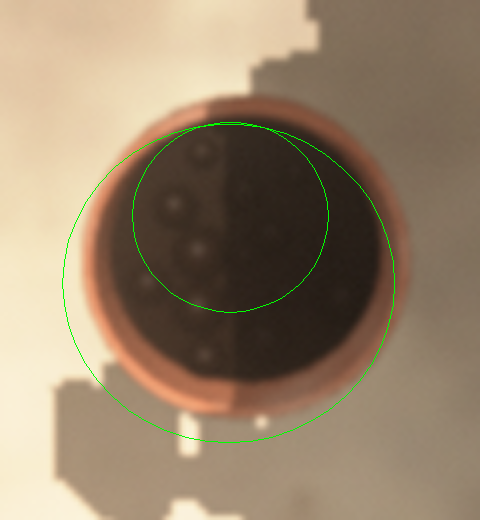

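View pics/s2.png

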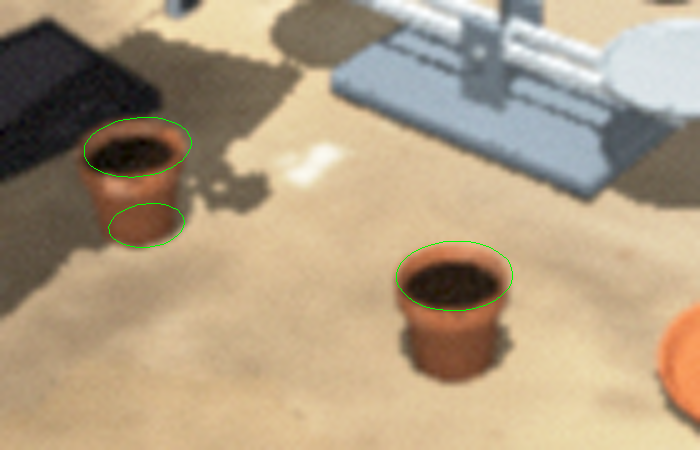

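apply_moves --series '[[85,[4,0,45],0],[85,[4,0,85],0],[85,[4,0,110],0],[85,[4,0,119],0],[85,[4,0,119],0],[85,[4,0,119],0],[50,[4,0,119],0],[50,[4,0,119],0],[50,[4,0,119],0],[50,[4,0,119],0],[50,[4,0,119],0],[50,[4,0,119],0]]' --squeeze 30

```text
t: 2.75
tcp_pos: [0.4328, 0.1405, 0.0377]
eef_rot: [0.001, 0.0, 1.0, 0.0]
ft_force: [-1.3, 0.8, 8.7]
opening: 0.687
```

```bash
python3 - <<'E'
from h import *
s=manip.read_state();print(s["tcp_pos"],s["ft_force"],s["opening"])
r=vision.read_camera("wrist");cv2.imwrite("pics/w3.png",r["image"])
r=vision.read_camera("scene");crop(r,120,140,300,270,4,"s3")
E
```

```text
[0.4328 0.1405 0.0377] [-1.3331  0.7992  8.7211] 0.6871126376964667
```

View pics/w3.png

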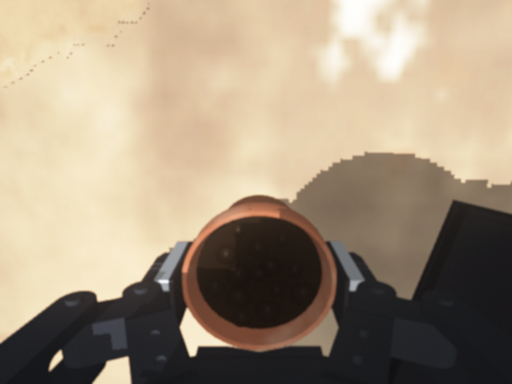

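View pics/s3.png

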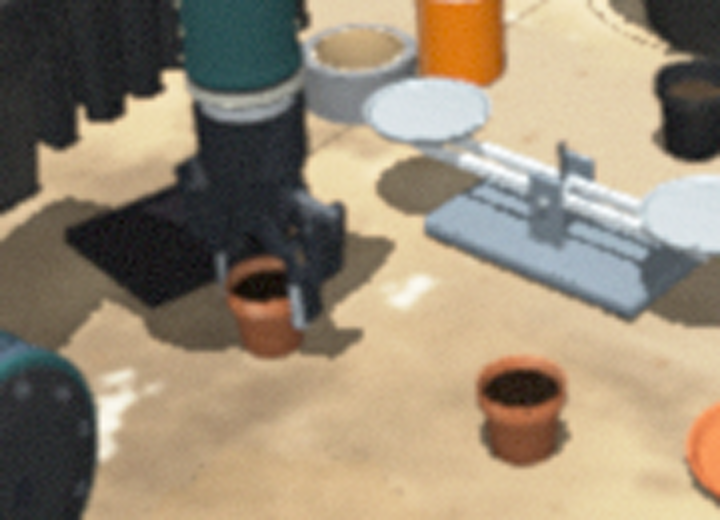

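apply_moves --series '[[50,[0,0,-15],0],[50,[0,0,-40],0],[50,[0,0,-80],0],[50,[0,0,-110],0],[50,[0,0,-120],0],[50,[0,0,-120],0],[50,[0,0,-120],0],[50,[0,0,-120],0],[50,[0,0,-120],0],[50,[0,0,-120],0]]'

```text
t: 3.85
tcp_pos: [0.431, 0.1401, 0.1553]
eef_rot: [-0.001, -0.0, 1.0, -0.0]
ft_force: [0.3, -0.2, -1.4]
opening: 0.687
```

```bash
python3 - <<'E'
from h import *
s=manip.read_state();print(s["tcp_pos"],s["ft_force"],s["wrist_torque"],s["opening"])
r=vision.read_camera("scene");crop(r,120,100,300,230,4,"s4")
s=manip.read_state();print(s["tcp_pos"],s["ft_force"],s["opening"])
E
```

```text
[0.431  0.1401 0.1553] [ 0.3136 -0.1822 -1.3565] [-0.0139 -0.0168  0.014 ] 0.6869424228073214
[0.4311 0.1401 0.1555] [ 0.4641 -0.0542 -2.1125] 0.6863461942687352
```

View pics/s4.png

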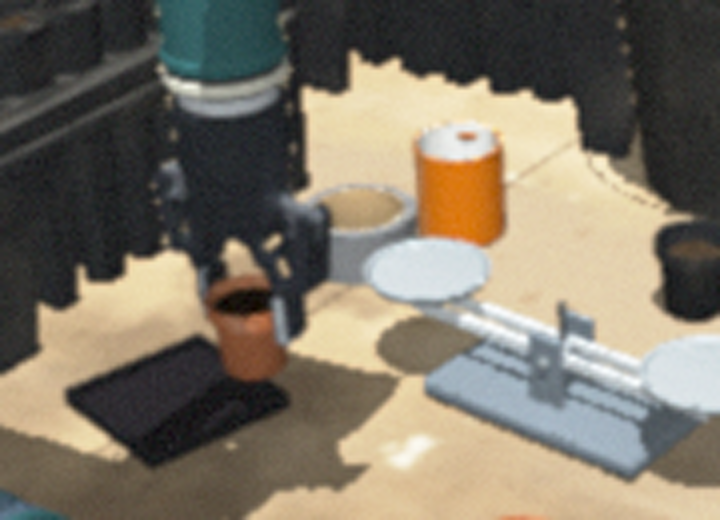

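apply_moves --series '[[50,[-45,5,0],0],[50,[-90,10,0],0],[50,[-135,15,0],0],[50,[-180,20,0],0],[50,[-210,22,0],0],[50,[-220,22,0],0],[50,[-220,22,0],0],[50,[-220,22,10],0],[50,[-220,22,20],0],[50,[-220,22,30],0],[50,[-220,22,30],0],[50,[-220,22,30],0]]'

```text
t: 5.1
tcp_pos: [0.6508, 0.1622, 0.1258]
eef_rot: [-0.001, -0.0, 1.0, -0.0]
ft_force: [0.2, 0.0, -2.2]
opening: 0.687
```

```bash
python3 - <<'E'
from h import *
s=manip.read_state();print(s["tcp_pos"],s["ft_force"],s["wrist_torque"],s["opening"])
r=vision.read_camera("scene");crop(r,180,90,360,220,4,"s5")
r=vision.read_camera("wrist");cv2.imwrite("pics/w5.png",r["image"])
E
```

```text
[0.6508 0.1622 0.1258] [ 0.1721  0.0058 -2.2306] [ 0.0124  0.0189 -0.006 ] 0.6872631194846456
```

View pics/s5.png

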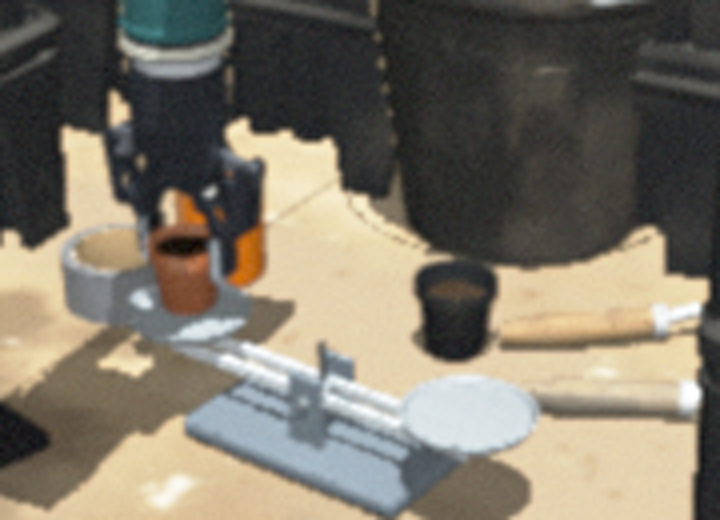

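View pics/w5.png

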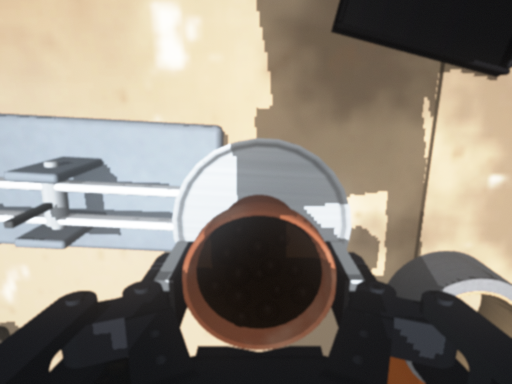

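apply_moves --series '[[50,[0,0,7],0],[50,[0,0,14],0],[50,[0,0,21],0],[50,[0,0,26],0],[50,[0,0,28],0],[50,[0,0,28],0],[50,[0,0,28],0],[50,[0,0,28],0]]'

```text
t: 6.0
tcp_pos: [0.6516, 0.1623, 0.0984]
eef_rot: [0.0, -0.0, 1.0, 0.0]
ft_force: [-0.5, 0.8, -1.3]
opening: 0.688
```

```bash
python3 - <<'E'
from h import *
s=manip.read_state();print(s["tcp_pos"],s["ft_force"],s["wrist_torque"],s["opening"])
r=vision.read_camera("scene");crop(r,180,90,360,220,4,"s6")
E
```

```text
[0.6516 0.1623 0.0984] [-0.4675  0.8355 -1.2779] [ 0.0275 -0.0302 -0.0202] 0.6878608553915505
```

View pics/s6.png

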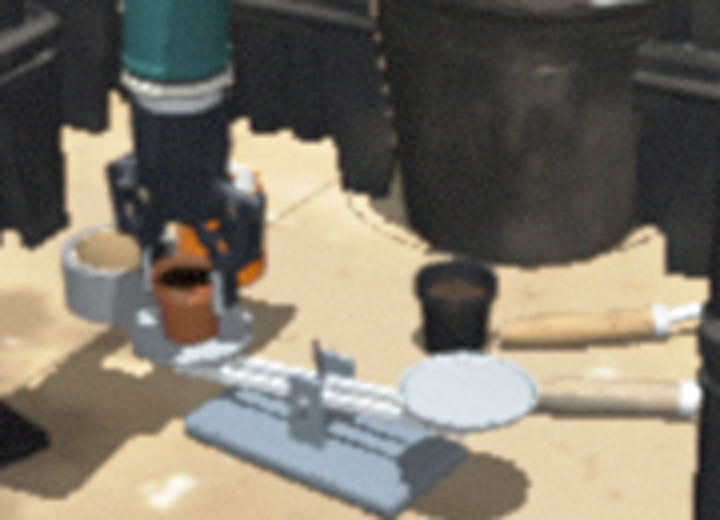

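apply_moves --series '[[50,[0,0,2],0],[50,[0,0,2],0],[66,[0,0,2],0],[85,[0,0,2],0],[85,[0,0,2],0],[85,[0,0,2],0],[85,[0,0,-20],0],[85,[0,0,-50],0],[85,[0,0,-85],0],[85,[0,0,-85],0],[85,[0,0,-85],0]]'

```text
t: 7.15
tcp_pos: [0.6523, 0.1624, 0.1844]
eef_rot: [0.001, -0.0, 1.0, 0.0]
ft_force: [0.3, 0.8, -0.5]
opening: 0.992
```

```bash
python3 - <<'E'
from h import *
s=manip.read_state();print(s["tcp_pos"],s["ft_force"],s["wrist_torque"],s["opening"])
r=vision.read_camera("scene");crop(r,180,90,360,220,4,"s7")
E
```

```text
[0.6523 0.1624 0.1844] [ 0.2576  0.7619 -0.4623] [-0.0693 -0.0118 -0.0111] 0.9922909639281698
```

View pics/s7.png

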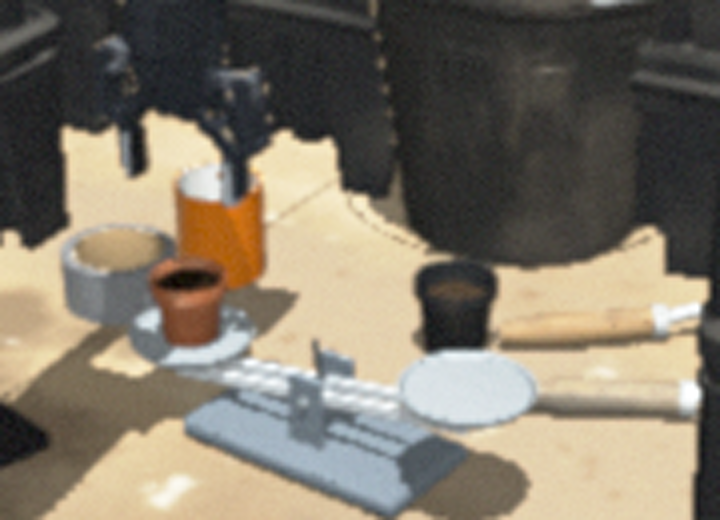

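apply_moves --series '[[85,[221,-239,0],0],[85,[221,-239,0],0],[85,[221,-239,0],0],[85,[221,-239,0],0],[85,[221,-239,0],0],[85,[221,-239,30],0],[85,[221,-239,30],0],[85,[221,-239,30],0],[85,[221,-239,30],0],[85,[221,-239,30],0]]'

```text
t: 8.2
tcp_pos: [0.4315, -0.0765, 0.1532]
eef_rot: [0.0, -0.0, 1.0, 0.0]
ft_force: [-0.3, 0.1, -0.4]
opening: 0.995
```

```bash
python3 - <<'E'
from h import *
s=manip.read_state();print(s["tcp_pos"],s["ft_force"])
r=vision.read_camera("wrist")
crop(r,150,100,350,280,4,"w8",[ring(r,[.431,-.0765,.054],.03)])
E
```

```text
[ 0.4315 -0.0765  0.1532] [-0.283   0.1253 -0.3541]
```

View pics/w8.png

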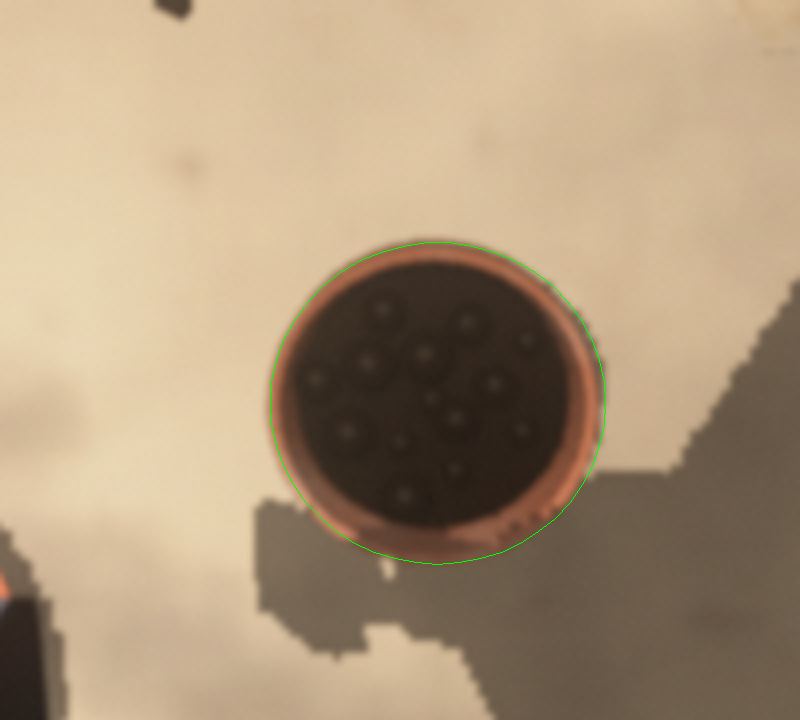

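Perfect fit. Lower 115 mm and grip.

apply_moves --series '[[85,[0,0,45],0],[85,[0,0,85],0],[85,[0,0,108],0],[85,[0,0,115],0],[85,[0,0,115],0],[85,[0,0,115],0],[50,[0,0,115],0],[50,[0,0,115],0],[50,[0,0,115],0],[50,[0,0,115],0],[50,[0,0,115],0],[50,[0,0,115],0]]'

```text
t: 9.45
tcp_pos: [0.4316, -0.0772, 0.0396]
eef_rot: [0.001, -0.0, 1.0, -0.0]
ft_force: [-0.7, 0.2, 7.6]
opening: 0.683
```

apply_moves --series '[[50,[0,0,-15],0],[50,[0,0,-40],0],[50,[0,0,-80],0],[50,[0,0,-120],0],[50,[0,0,-140],0],[50,[0,0,-140],0],[50,[0,0,-140],0],[50,[0,0,-140],0],[50,[0,0,-140],0],[50,[0,0,-140],0]]'

```text
t: 10.45
tcp_pos: [0.4298, -0.0766, 0.1771]
eef_rot: [-0.001, -0.0, 1.0, 0.0]
ft_force: [0.0, 0.8, -3.0]
opening: 0.681
```

```bash
python3 - <<'E'
from h import *
s=manip.read_state();print(s["tcp_pos"],s["ft_force"],s["opening"])
r=vision.read_camera("scene");crop(r,180,90,360,250,4,"s9")
s=manip.read_state();print(s["tcp_pos"],s["ft_force"])
E
```

```text
[ 0.4298 -0.0766  0.1771] [ 0.0295  0.8219 -3.0193] 0.6810565545228094
[ 0.43   -0.0766  0.1773] [ 0.7222  0.7861 -3.1024]
```

View pics/s9.png

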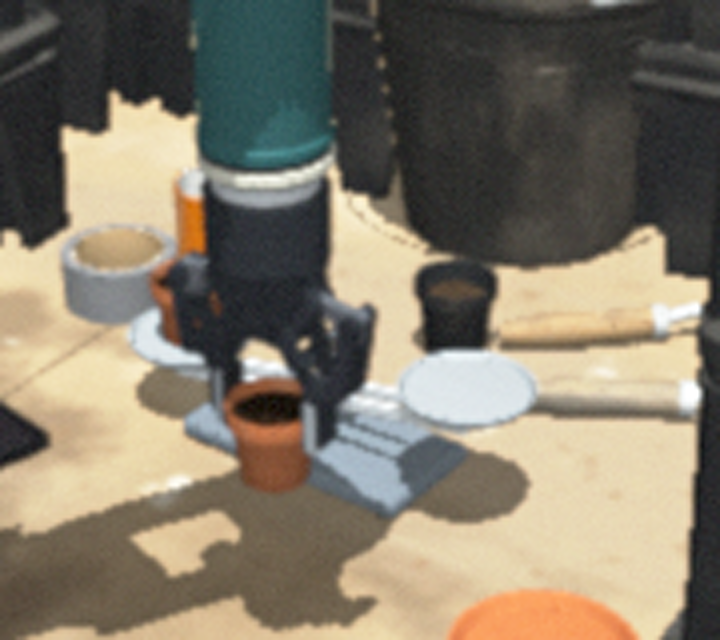

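apply_moves --series '[[50,[-208,-20,0],0],[50,[-208,-20,0],0],[50,[-208,-20,0],0],[50,[-208,-20,0],0],[50,[-208,-20,0],0],[50,[-208,-20,0],0],[50,[-208,-20,0],0],[50,[-208,-20,15],0],[50,[-208,-20,30],0],[50,[-208,-20,34],0],[50,[-208,-20,38],0],[50,[-208,-20,42],0]]'

```text
t: 11.7
tcp_pos: [0.6382, -0.0968, 0.1361]
eef_rot: [-0.0, -0.0, 1.0, -0.0]
ft_force: [-1.7, 0.2, -0.7]
opening: 0.687
```

```bash
python3 - <<'E'
from h import *
s=manip.read_state();print(s["tcp_pos"],s["ft_force"],s["opening"])
r=vision.read_camera("scene");crop(r,180,90,360,220,4,"s10")
E
```

```text
[ 0.6382 -0.0968  0.1361] [-1.7408  0.1943 -0.6588] 0.6865377842539356
```

View pics/s10.png

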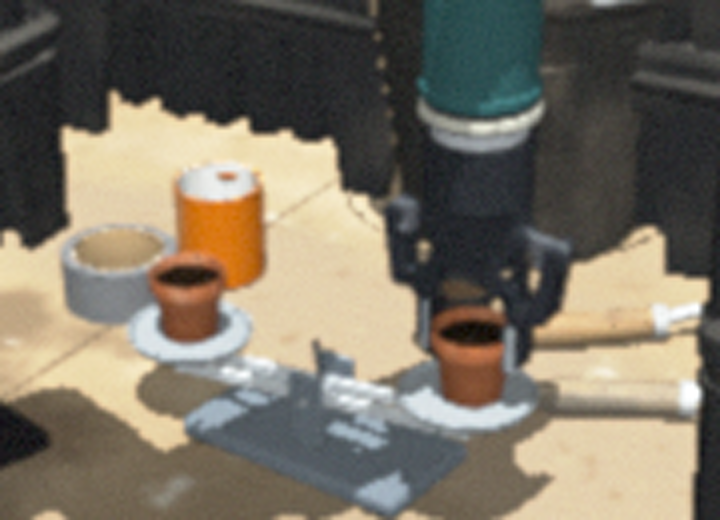

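Contact made; push on down to about 61 mm.

apply_moves --series '[[50,[0,0,3],0],[50,[0,0,7],0],[50,[0,0,11],0],[50,[0,0,15],0],[50,[0,0,19],0],[50,[0,0,23],0],[50,[0,0,27],0],[50,[0,0,31],0],[50,[0,0,33],0],[50,[0,0,35],0],[50,[0,0,35],0],[50,[0,0,35],0]]'

```text
t: 12.95
tcp_pos: [0.6384, -0.0964, 0.1012]
eef_rot: [-0.0, -0.0, 1.0, 0.0]
ft_force: [0.5, 1.4, -0.6]
opening: 0.685
```

```bash
python3 - <<'E'
from h import *
s=manip.read_state();print(s["tcp_pos"],s["ft_force"],s["opening"])
r=vision.read_camera("scene");crop(r,180,90,360,220,4,"s11")
E
```

```text
[ 0.6384 -0.0964  0.1012] [ 0.5039  1.3893 -0.634 ] 0.6845991757443081
```

View pics/s11.png

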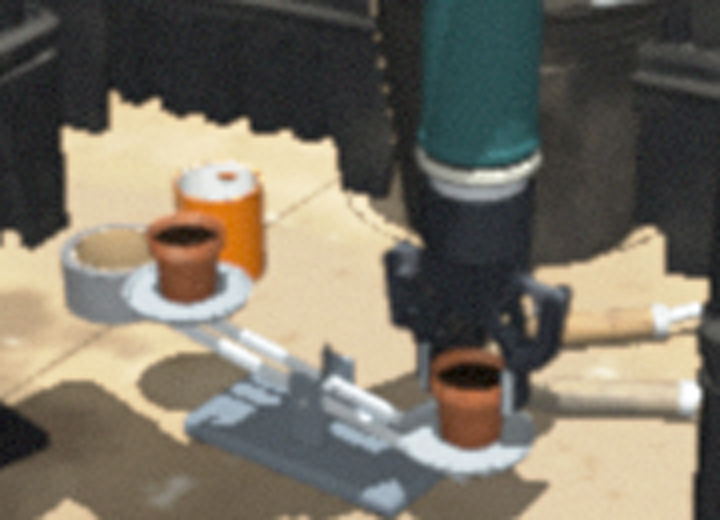

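Lower 2 more, release, stay above clear, and wait for settling.

apply_moves --series '[[50,[0,0,2],0],[50,[0,0,2],0],[66,[0,0,2],0],[85,[0,0,2],0],[85,[0,0,2],0],[85,[0,0,2],0],[85,[0,0,-20],0],[85,[0,0,-50],0],[85,[0,0,-85],0],[85,[0,0,-85],0],[85,[0,0,-85],0],[85,[0,0,-85],0]]'

```text
t: 14.2
tcp_pos: [0.6378, -0.0966, 0.1853]
eef_rot: [-0.001, -0.0, 1.0, 0.0]
ft_force: [-0.3, 0.1, 0.1]
opening: 0.994
```

apply_moves --series '[[85,[0,0,0],0],[85,[0,0,0],0],[85,[0,0,0],0],[85,[0,0,0],0],[85,[0,0,0],0],[85,[0,0,0],0],[85,[0,0,0],0],[85,[0,0,0],0],[85,[0,0,0],0],[85,[0,0,0],0],[85,[0,0,0],0],[85,[0,0,0],0]]'

```text
t: 15.4
tcp_pos: [0.6386, -0.0968, 0.1863]
eef_rot: [-0.0, -0.0, 1.0, -0.0]
ft_force: [0.2, -0.2, 0.1]
opening: 0.998
```

```bash
python3 - <<'E'
from h import *
s=manip.read_state();print(s["tcp_pos"],s["ft_force"],s["opening"])
r=vision.read_camera("scene");crop(r,180,90,360,220,4,"s12")
r=vision.read_camera("wrist");cv2.imwrite("pics/w12.png",r["image"])
E
```

```text
[ 0.6386 -0.0968  0.1863] [ 0.2278 -0.2358  0.1004] 0.9980210495468098
```

View pics/s12.png

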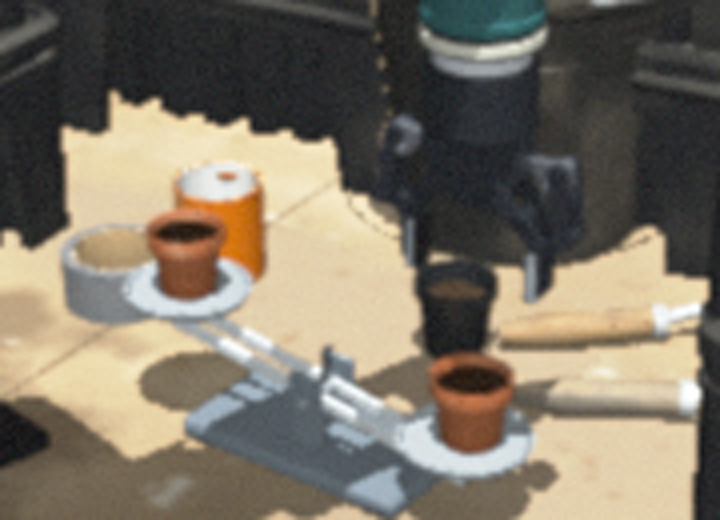

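View pics/w12.png

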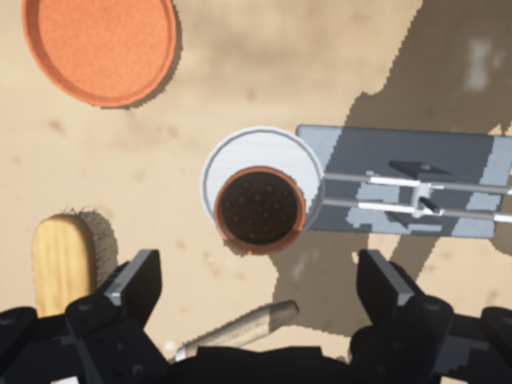

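```bash
python3 - <<'E'
from h import *
r=vision.read_camera("wrist")
p=at(r,260,209,.112);q=at(r,264,185,.062);print(p,q,np.linalg.norm((p-q)[:2]))
r=vision.read_camera("top")
crop(r,190,130,320,190,6,"t13",[ring(r,[.6388,-.0968,.112],.03),ring(r,[.6388,-.0968,.062],.05),ring(r,[.6515,.162,.154],.03),ring(r,[.6515,.162,.104],.05)])
E
```

```text
[ 0.6357 -0.0961  0.112 ] [ 0.632  -0.0928  0.062 ] 0.004945964168608757
```

View pics/t13.png

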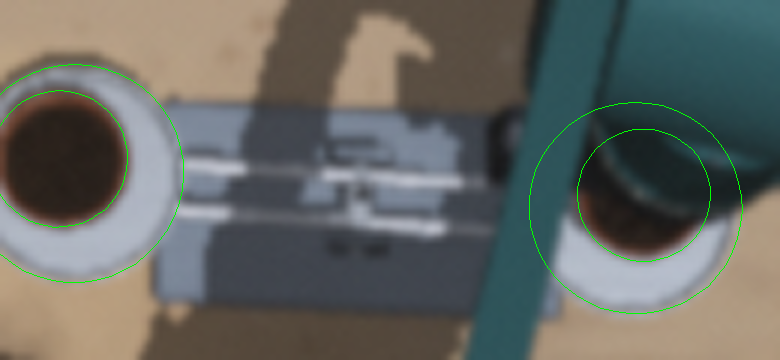

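apply_moves --series '[[85,[-12,258,-25],0],[85,[-12,258,-25],0],[85,[-12,258,-25],0],[85,[-12,258,-25],0],[85,[-12,258,-25],0],[85,[-12,258,-25],0],[85,[-12,258,-25],0],[85,[-12,258,-25],0],[85,[-12,258,-25],0]]'

```text
t: 16.5
tcp_pos: [0.6505, 0.1594, 0.2109]
eef_rot: [-0.0, 0.001, 1.0, -0.0]
ft_force: [-0.8, -0.8, -0.1]
opening: 0.997
```

```bash
python3 - <<'E'
from h import *
s=manip.read_state();print(s["tcp_pos"])
r=vision.read_camera("wrist")
crop(r,150,100,350,280,4,"w14",[ring(r,[.6515,.162,.154],.03),ring(r,[.6515,.162,.104],.05)])
r=vision.read_camera("scene");crop(r,180,90,360,220,4,"s14")
E
```

```text
[0.6505 0.1594 0.2109]
```

View pics/w14.png

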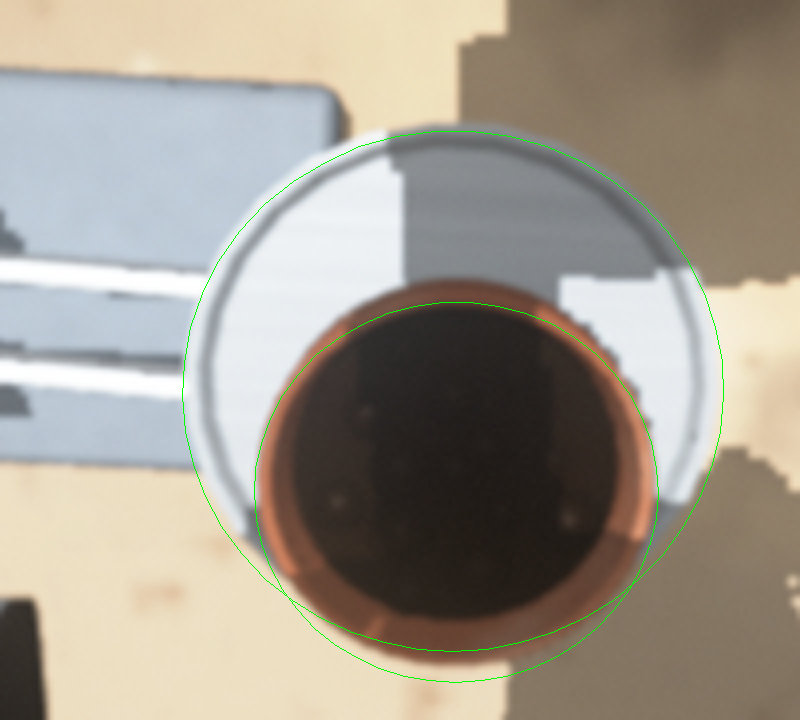

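View pics/s14.png

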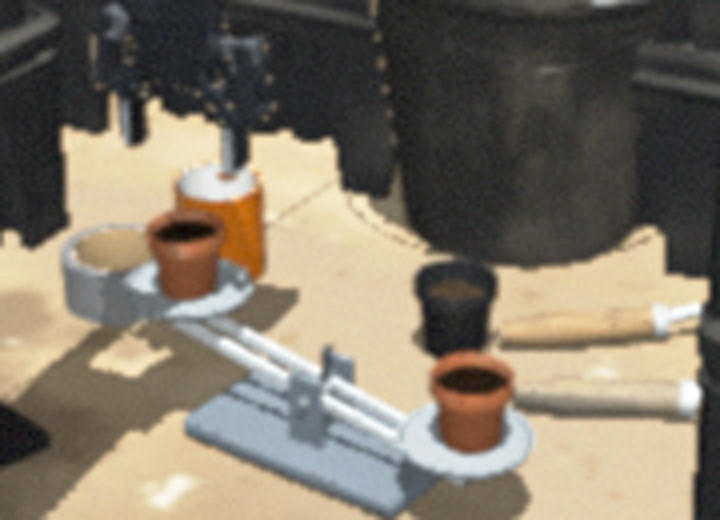

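apply_moves --series '[[85,[2,2,30],0],[85,[2,2,55],0],[85,[2,2,70],0],[85,[2,2,72],0],[85,[2,2,72],0],[60,[2,2,72],0],[50,[2,2,72],0],[50,[2,2,72],0],[50,[2,2,72],0],[50,[2,2,72],0],[50,[2,2,72],0],[50,[2,2,72],0]]'

```text
t: 17.8
tcp_pos: [0.6492, 0.1634, 0.1396]
eef_rot: [0.001, -0.0, 1.0, 0.0]
ft_force: [2.5, -0.3, 1.7]
opening: 0.685
```

```bash
python3 - <<'E'
from h import *
s=manip.read_state();print(s["tcp_pos"],s["ft_force"],s["opening"])
r=vision.read_camera("scene");crop(r,180,90,360,220,4,"s15")
E
```

```text
[0.6492 0.1634 0.1396] [ 2.4659 -0.2659  1.7089] 0.6847279267419579
```

View pics/s15.png

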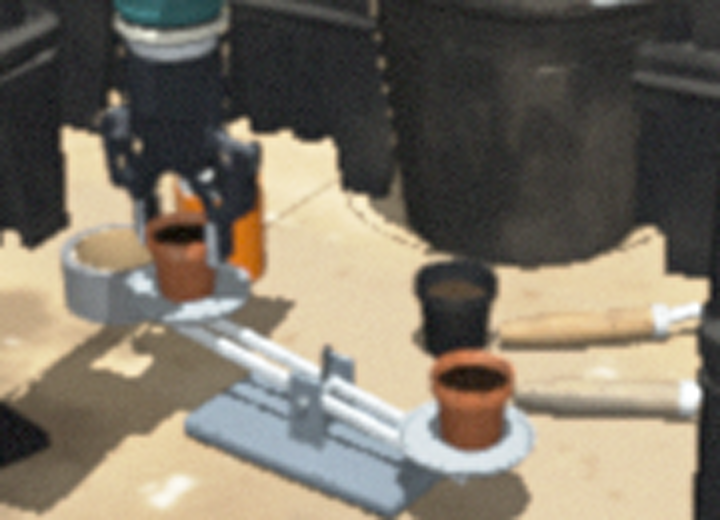

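apply_moves --series '[[50,[0,0,-10],0],[50,[0,0,-30],0],[50,[0,0,-50],0],[50,[0,0,-55],0],[50,[0,0,-55],0],[50,[0,0,-55],0],[50,[0,0,-55],0],[50,[0,0,-55],0]]'

```text
t: 18.65
tcp_pos: [0.6479, 0.1631, 0.1931]
eef_rot: [-0.001, -0.0, 1.0, -0.0]
ft_force: [0.4, -0.6, -1.3]
opening: 0.687
```

```bash
python3 - <<'E'
from h import *
s=manip.read_state();print(s["tcp_pos"],s["ft_force"],s["opening"])
r=vision.read_camera("scene");crop(r,180,70,360,220,4,"s16")
r=vision.read_camera("wrist");cv2.imwrite("pics/w16.png",r["image"])
E
```

```text
[0.6479 0.1631 0.1931] [ 0.356  -0.5992 -1.2934] 0.6872287462404302
```

View pics/s16.png

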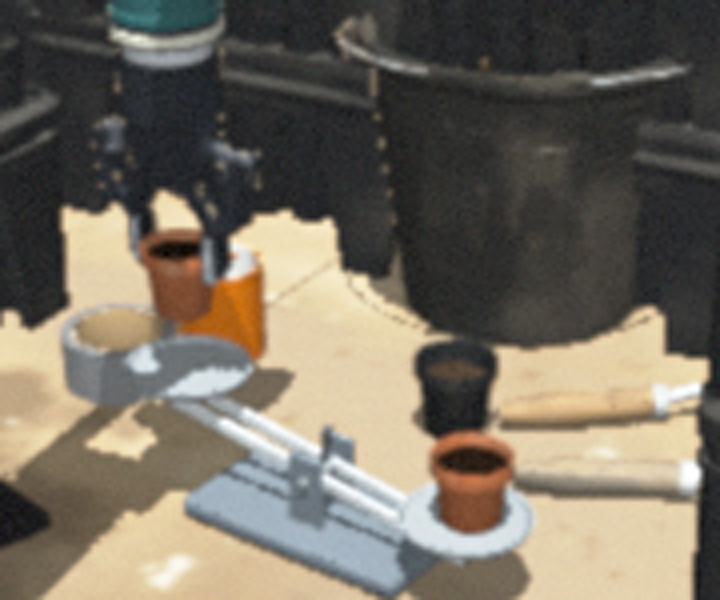

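View pics/w16.png

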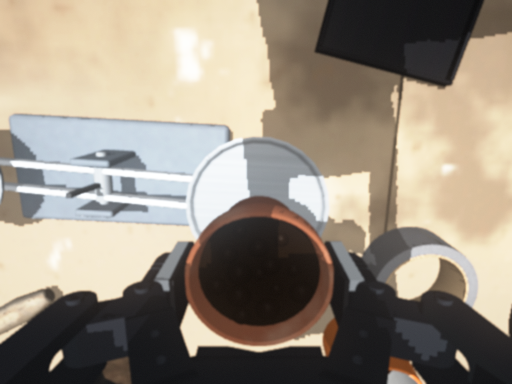

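apply_moves --series '[[50,[160,121,0],0],[50,[160,121,0],0],[50,[160,121,0],0],[50,[160,121,0],0],[50,[160,121,20],0],[50,[160,121,60],0],[50,[160,121,90],0],[50,[160,121,120],0],[50,[160,121,130],0],[50,[160,121,130],0],[50,[160,121,130],0]]'

```text
t: 19.85
tcp_pos: [0.4894, 0.2845, 0.0652]
eef_rot: [0.001, -0.0, 1.0, 0.0]
ft_force: [0.0, 0.5, -2.1]
opening: 0.685
```

```bash
python3 - <<'E'
from h import *
s=manip.read_state();print(s["tcp_pos"],s["ft_force"],s["opening"])
r=vision.read_camera("scene");crop(r,100,120,280,260,4,"s17")
r=vision.read_camera("wrist");cv2.imwrite("pics/w17.png",r["image"])
E
```

```text
[0.4894 0.2845 0.0652] [ 0.0002  0.4901 -2.0833] 0.6848646482873622
```

View pics/s17.png

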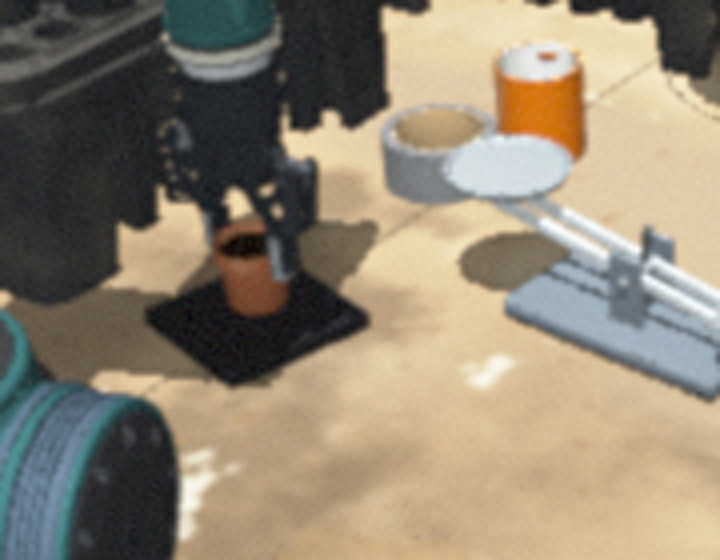

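View pics/w17.png

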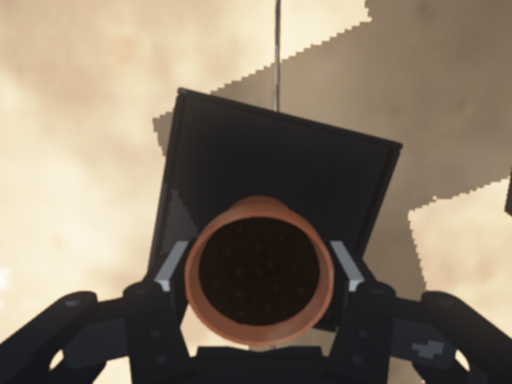

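apply_moves --series '[[50,[0,0,8],0],[50,[0,0,14],0],[50,[0,0,18],0],[50,[0,0,20],0],[50,[0,0,21],0],[50,[0,0,21],0],[50,[0,0,21],0]]'

```text
t: 20.65
tcp_pos: [0.4884, 0.2841, 0.0456]
eef_rot: [0.0, -0.0, 1.0, -0.0]
ft_force: [-6.6, -3.2, 26.0]
opening: 0.683
```

apply_moves --series '[[50,[0,0,-1],0],[60,[0,0,-1],0],[64,[0,0,-1],0],[75,[0,0,-1],0],[85,[0,0,-1],0],[85,[0,0,-1],0],[85,[0,0,-1],0],[85,[0,0,-30],0],[85,[0,0,-70],0],[85,[0,0,-120],0],[85,[0,0,-150],0],[85,[0,0,-150],0]]'

```text
t: 21.85
tcp_pos: [0.4917, 0.2856, 0.1983]
eef_rot: [0.004, -0.0, 1.0, 0.002]
ft_force: [-0.2, 0.2, 0.7]
opening: 0.997
```

```bash
python3 - <<'E'
from h import *
s=manip.read_state();print(s["tcp_pos"],s["ft_force"],s["opening"])
r=vision.read_camera("scene");crop(r,100,120,280,260,4,"s18")
r=vision.read_camera("wrist");cv2.imwrite("pics/w18.png",r["image"])
E
```

```text
[0.4917 0.2856 0.1983] [-0.1667  0.1591  0.7337] 0.9968823335957088
```

View pics/s18.png

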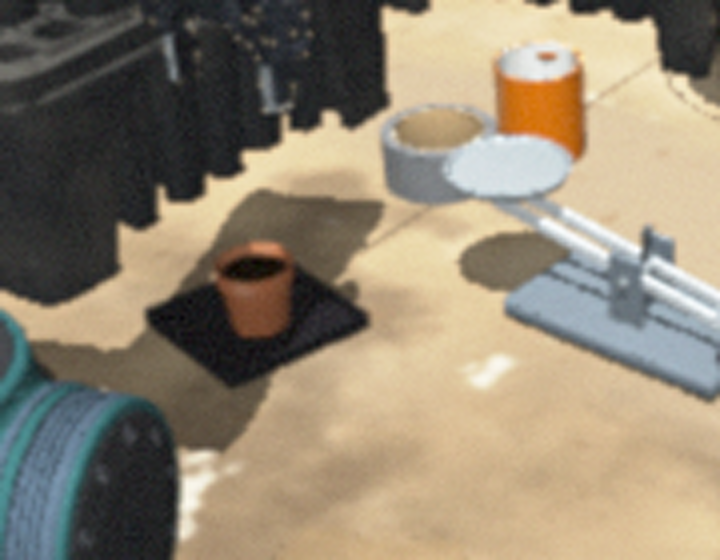

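View pics/w18.png

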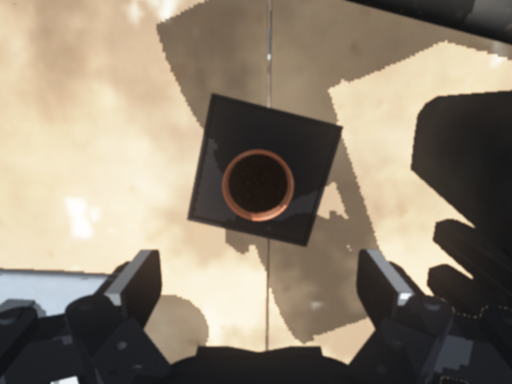

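apply_moves --series '[[85,[-145,-382,0],0],[85,[-145,-382,0],0],[85,[-145,-382,0],0],[85,[-145,-382,0],0],[85,[-145,-382,0],0],[85,[-145,-382,0],0],[85,[-145,-382,0],0],[85,[-145,-382,0],0],[85,[-145,-382,0],0],[85,[-145,-382,15],0],[85,[-145,-382,15],0],[85,[-145,-382,15],0]]'

```text
t: 23.15
tcp_pos: [0.6321, -0.0968, 0.1766]
eef_rot: [-0.002, -0.0, 1.0, 0.001]
ft_force: [-0.1, 0.6, 0.6]
opening: 0.993
```

```bash
python3 - <<'E'
from h import *
s=manip.read_state();print(s["tcp_pos"])
r=vision.read_camera("wrist")
crop(r,150,100,350,280,4,"w19",[ring(r,[.6365,-.0965,.112],.03)])
r=vision.read_camera("top")
crop(r,100,130,240,260,5,"t19",[ring(r,[.489,.284,.058],.03)])
E
```

```text
[ 0.6321 -0.0968  0.1766]
```

View pics/w19.png

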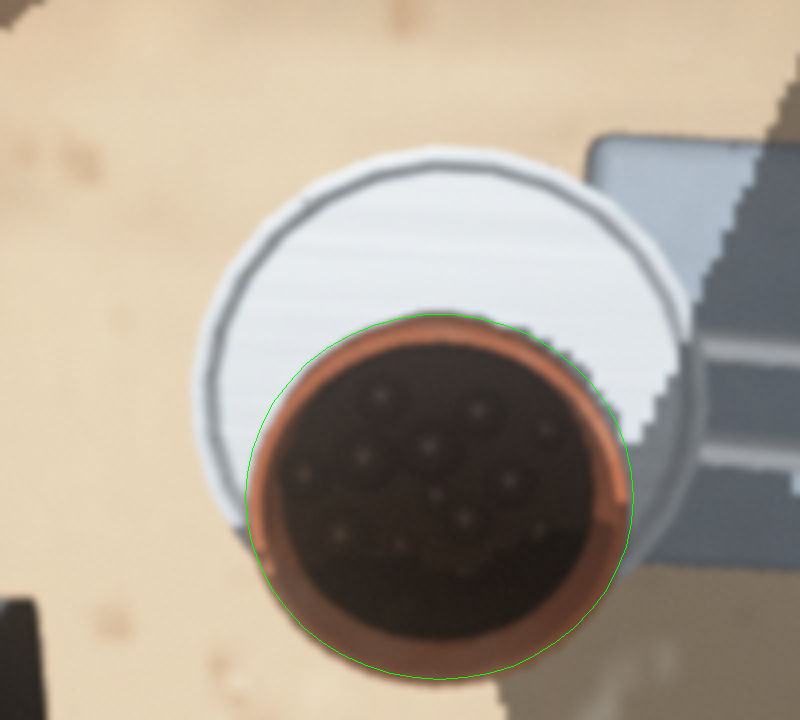

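View pics/t19.png

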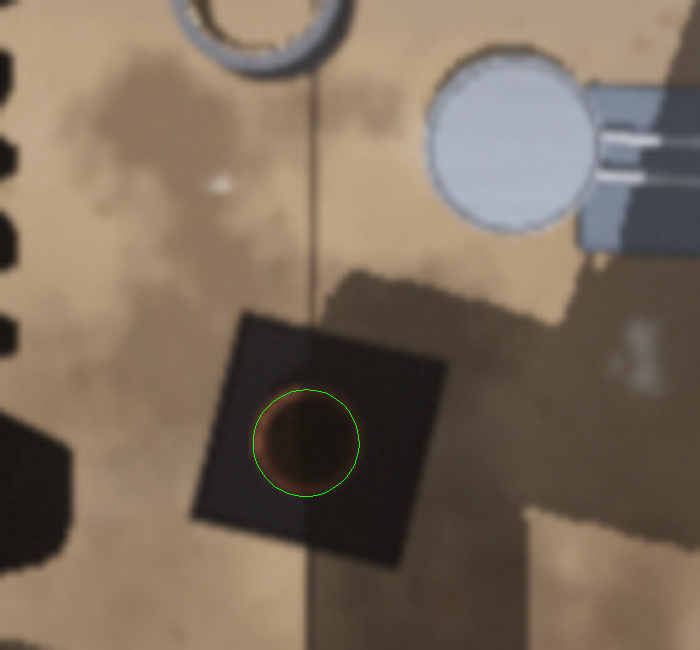

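apply_moves --series '[[85,[-3,0,30],0],[85,[-3,0,60],0],[85,[-3,0,75],0],[85,[-3,0,78],0],[85,[-3,0,78],0],[85,[-3,0,78],0]]'

```text
t: 23.85
tcp_pos: [0.6377, -0.0979, 0.1017]
eef_rot: [0.001, -0.0, 1.0, -0.0]
ft_force: [-0.1, 0.1, -0.3]
opening: 0.992
```

apply_moves --series '[[85,[1,1,3],0],[60,[1,1,3],0],[50,[1,1,3],0],[50,[1,1,3],0],[50,[1,1,3],0],[50,[1,1,3],0],[50,[1,1,3],0],[50,[1,1,3],0]]'

```text
t: 24.65
tcp_pos: [0.6359, -0.0966, 0.098]
eef_rot: [0.0, -0.0, 1.0, 0.0]
ft_force: [-1.6, 1.6, 6.1]
opening: 0.686
```

apply_moves --series '[[50,[0,0,-5],0],[50,[0,0,-15],0],[50,[0,0,-25],0],[50,[0,0,-40],0],[50,[0,0,-65],0],[50,[0,0,-90],0],[50,[0,0,-90],0],[50,[0,0,-90],0],[50,[0,0,-90],0]]'

```text
t: 25.55
tcp_pos: [0.6346, -0.0965, 0.1861]
eef_rot: [-0.001, -0.0, 1.0, 0.0]
ft_force: [-1.0, -0.5, -4.2]
opening: 0.681
```

```bash
python3 - <<'E'
from h import *
s=manip.read_state();print(s["tcp_pos"],s["ft_force"],s["opening"])
r=vision.read_camera("scene");crop(r,180,70,360,220,4,"s20")
r=vision.read_camera("wrist");cv2.imwrite("pics/w20.png",r["image"])
E
```

```text
[ 0.6346 -0.0965  0.1861] [-1.0195 -0.5339 -4.1939] 0.68113705794671
```

View pics/s20.png

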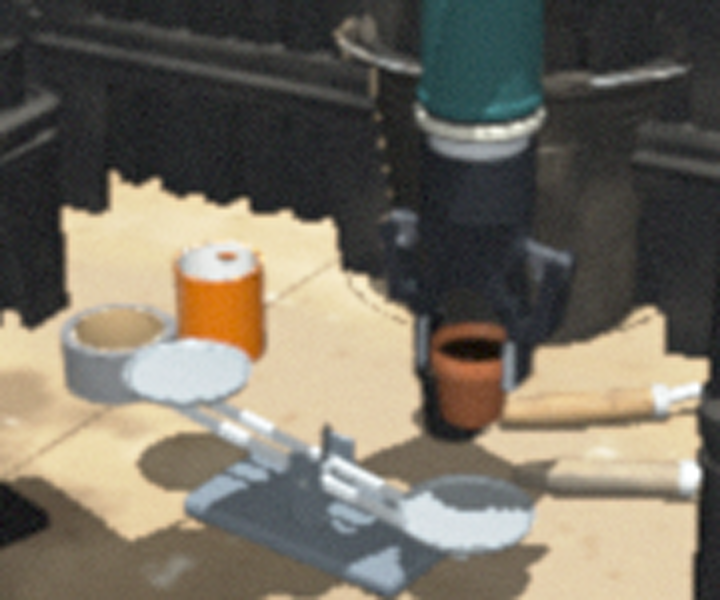

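View pics/w20.png

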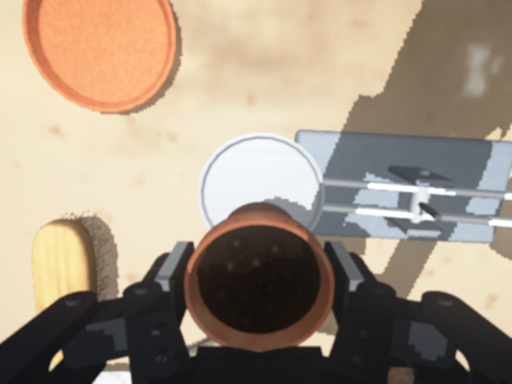

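apply_moves --series '[[50,[122,-134,0],0],[50,[122,-134,0],0],[50,[122,-134,0],0],[50,[122,-134,0],0],[50,[122,-134,20],0],[50,[122,-134,50],0],[50,[122,-134,80],0],[50,[122,-134,105],0],[50,[122,-134,105],0],[50,[122,-134,105],0],[50,[122,-134,105],0]]'

```text
t: 26.75
tcp_pos: [0.5146, -0.2313, 0.0834]
eef_rot: [0.001, -0.0, 1.0, -0.001]
ft_force: [0.9, -0.5, -3.2]
opening: 0.684
```

```bash
python3 - <<'E'
from h import *
s=manip.read_state();print(s["tcp_pos"],s["ft_force"],s["opening"])
rg=[[.513,-.230,.014],.064]
r=vision.read_camera("scene");crop(r,220,140,360,280,4,"s21",[ring(r,*rg)])
r=vision.read_camera("wrist");crop(r,0,0,512,384,1.5,"w21",[ring(r,*rg)])
E
```

```text
[ 0.5146 -0.2313  0.0834] [ 0.8835 -0.4611 -3.1997] 0.6838994148237063
```

View pics/s21.png

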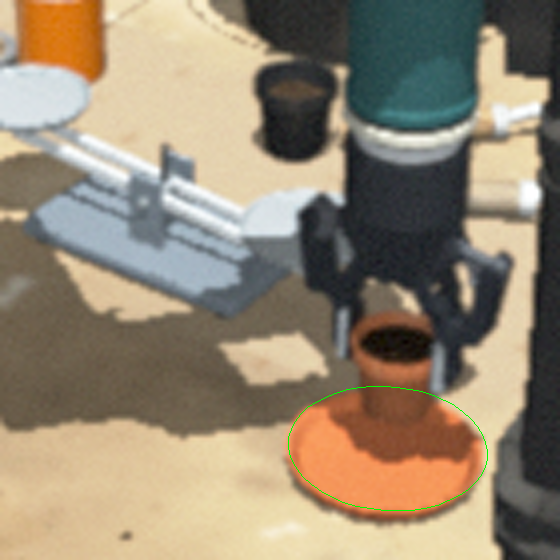

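View pics/w21.png

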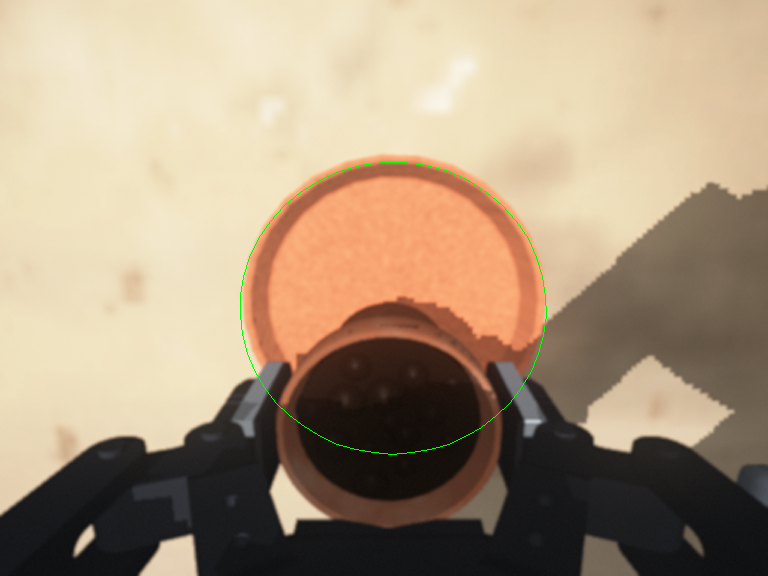

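apply_moves --series '[[50,[3,0,10],0],[50,[3,0,20],0],[50,[3,0,28],0],[50,[3,0,33],0],[50,[3,0,35],0],[50,[3,0,37],0],[50,[3,0,37],0],[50,[3,0,37],0]]'

```text
t: 27.65
tcp_pos: [0.5109, -0.231, 0.0455]
eef_rot: [0.0, -0.0, 1.0, -0.0]
ft_force: [0.0, -0.9, -3.3]
opening: 0.685
```

No contact yet; about 1–2 mm lower, then release.

apply_moves --series '[[50,[0,0,1],0],[50,[0,0,1.5],0],[50,[0,0,1.5],0],[60,[0,0,1.5],0],[64,[0,0,1.5],0],[75,[0,0,1.5],0],[85,[0,0,1.5],0],[85,[0,0,1.5],0],[85,[0,0,-25],0],[85,[0,0,-60],0],[85,[0,0,-110],0],[85,[0,0,-110],0]]'

```text
t: 28.85
tcp_pos: [0.5146, -0.2331, 0.1614]
eef_rot: [0.005, -0.0, 1.0, -0.003]
ft_force: [1.5, -0.5, 1.3]
opening: 0.993
```

```bash
python3 - <<'E'
from h import *
s=manip.read_state();print(s["tcp_pos"],s["ft_force"],s["opening"])
rg=[[.511,-.230,.014],.064]
r=vision.read_camera("scene");crop(r,220,140,360,280,4,"s22")
r=vision.read_camera("wrist");crop(r,0,0,512,384,1.5,"w22",[ring(r,*rg),ring(r,[.511,-.230,.059],.03)])
E
```

```text
[ 0.5146 -0.2331  0.1614] [ 1.4579 -0.4503  1.2909] 0.9928730696707676
```

View pics/s22.png

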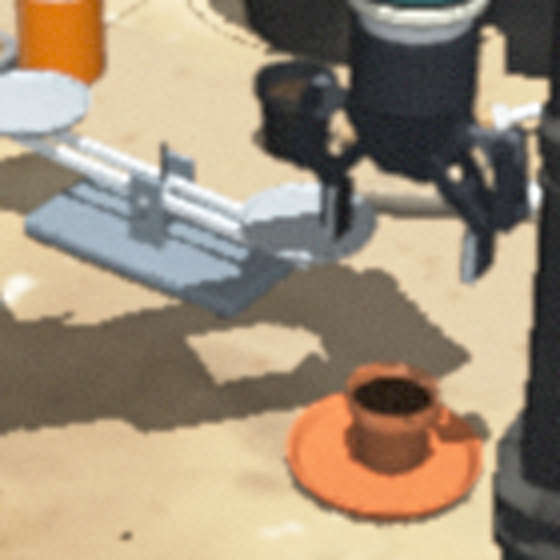

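View pics/w22.png

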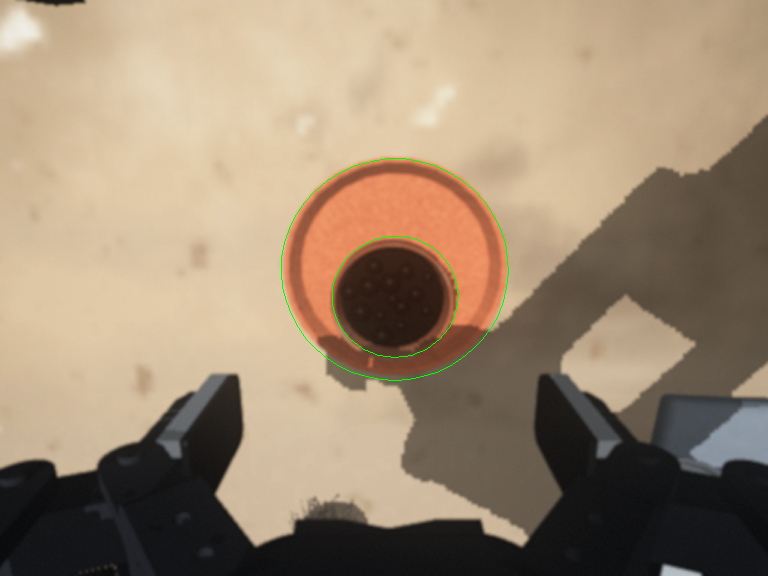

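apply_moves --series '[[85,[0,0,-40],0],[85,[0,0,-40],0],[85,[0,0,-40],0],[85,[0,0,-40],0],[85,[0,0,-40],0],[85,[0,0,-40],0]]'

```text
t: 29.55
tcp_pos: [0.51, -0.2304, 0.1941]
eef_rot: [-0.001, -0.0, 1.0, 0.001]
ft_force: [-0.3, 0.5, 0.1]
opening: 0.992
```

```bash
python3 - <<'E'
from h import *
r=vision.read_camera("scene");cv2.imwrite("pics/s23.png",cv2.resize(r["image"],(800,600)))
E
```

```text
(no output)
```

View pics/s23.png

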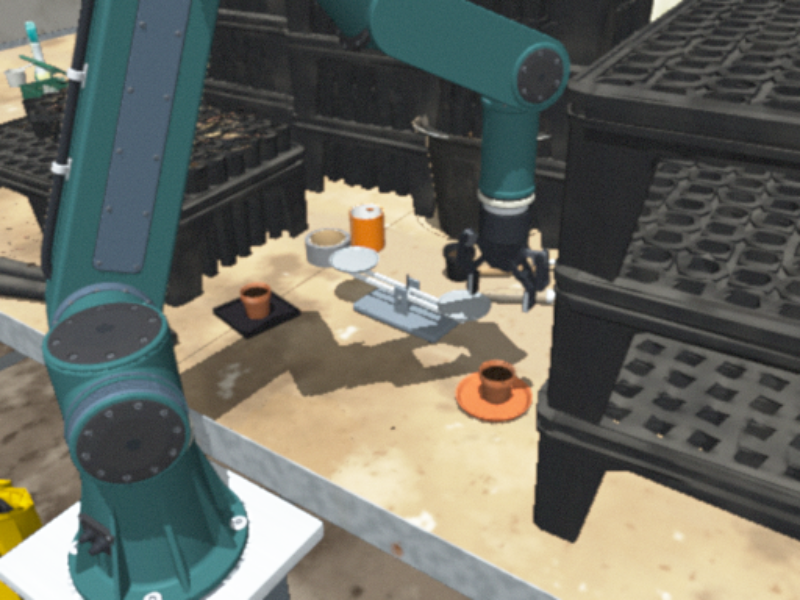

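```bash
python3 -c "
from rig import manip
print(manip.finish_job())"
```

```text
the job is handed in; nothing more can be done
None
```

I weighed both pots on the balance and put the heavier one in the round saucer and the lighter one in the square tray. I handed the job in at about 29.6 s; it reports no verdict.

- **Weighing:** the pot that began on the left went on the left pan, the other on the right pan, and both were let go. After more than 1.2 s the right pan was right down. The wrist force agreed: about 3–4 N for the right pot and 1.3–2.2 N for the left.
- **Saucer:** the last wrist picture shows the heavier pot about 3 mm from the centre, upright and let go.
- **Tray:** the overhead picture shows the lighter pot within about 5 mm of the centre. It looked upright in the scene picture. I judged both pots' tilt by eye only.
- **Bystanders:** the tape roll stood where it began in the last scene picture. The brush was out of view there, but I never moved the arm near it.

Three things were not clean:
- **Tilt in the grip:** the lighter pot pitched a few degrees when I picked it off the pan, and the heavier one slightly.
- **Press on the tray:** because of that tilt, the lighter pot pressed on the tray with 26 N before I let go; the pictures show it standing flat afterwards.
- **Camera offsets:** the overhead and wrist cameras disagreed by up to about 7 mm on the first pot. I set the grasp between the two.

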